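Empty the ball dispenser through its dial lid

ROBOT

A 6-joint arm with a two-finger parallel gripper is mounted at the origin on the work surface. World frame = base frame: x ahead of the robot, y to its left, z up, the work surface at z = 0. Lengths are in m, angles in rad, forces in N, time in s.
With the tool pointing down it reaches from about 0.375 to 0.9 m from the base axis. Payload 3.1 kg.
Tool frame: the origin (TCP) lies at the very end of the fingers, on their centre line; the grasp point (between the pads) lies 19 mm behind it (pinch_z is the distance from the TCP to the grasp point, in m); y points along the fingers, z is the direction in which the jaws open and shut, and the axes are right-handed (so a half turn about y gives the same grasp; the last joint's range is limited). The gripper opens to 87 mm and grips with 3 to 60 N. Pads are 19 mm wide; open, the fingers measure 117 mm over their backs; the gripper's body (75 mm by 190 mm) begins 51 mm behind the grasp point.
Start: joints at [-0.178, 0.527, 1.433, -0, 1.181, -0.178], TCP at [0.625, 0, 0.223] pointing down, gripper open.
Joint ranges: [-3.08, 3.08], [-0.75, 2.2], [0.22, 2.44], [-1.43, 4.57], [0, 2.65], [-2.85, 2.85]. Speed limits (rad/s): [2.79, 2.79, 3.14, 3.14, 3.14, 3.14].

INTERFACE

Orientations are given as a unit quaternion [x, y, z, w].
In Python, from rig import * gives the robot as it stands.
- The arm moves only by the tool jog_arm, never from a script. Its argument "increments" is a list that holds one entry, the list of rows, each a list of 7 numbers: the turn, a rotation vector about the world's x, y, z in degrees, then the shift along the world's x, y, z in m, then the closure, from -1 (fully open) to 1 (shut), so that 0 is half open. In form: [[[rx, ry, rz, x, y, z, jaw], ...]]. A call has 1 to 8 rows; each row is the pose to reach, as a shift and turn from the pose measured when the call began; what a row does not reach only later rows make up. A row lasts 1/10 s, in which the tool goes at most 50 mm and 8.59 degrees, less where a joint would pass 70% of its speed; a pose out of reach is approached as far as the arm can. A call with a gripper value outside its range is refused whole. The fingers move at their own pace and stop on an object; "squeeze" is the grip in N (left out, the last holds). Time passes only in rows, so rows that repeat a pose let the fingers close. It gives the time, the measured TCP pose, the force and the opening at its end, in the units of the state.
- get_obs(): the state, without advancing time (a new reading comes with each control period).
- camera(name): name is "scene" or "side" or "wrist"; returns the picture (384x512x3 uint8, red, green, blue); there is no depth.
- camera_info(name): a dict with "K" (3x3 intrinsics, pixels), "R" (3x3) and "t" (3): a world point X has camera coordinates R X + t. Camera axes: x right, y down, z forward; pixel columns grow to the right and rows downward; lengths in m; the calibration is good to about 2 mm. A picture is of the moment at which its call begins: read the wrist's pose just before it. camera_info takes no time and is no camera call; for the wrist camera it gives the pose at the moment of the call.
- hand_in(): hands the job in, once; it reports no verdict.
The state is a dict: "time": time; "q": joint angles; "joint_velocities": joint speeds; "joint_torque": joint torques, N m; "position": TCP position; "tool_rot": TCP orientation; "ft_force": force on the tool from outside, world axes, zero at the start; "moment": the same for the moment, N m; "grip_width": finger opening in m.
Only numpy, scipy, OpenCV 4.12 (cv2) and the standard library are available. Lean on these libraries where they do the work, as an engineer would, in place of code of your own. Each camera call takes 0.05 s, during which the arm holds its last target.

TASK

Turn the orange dial lid of the ball dispenser to its largest opening, then tip the canister over with its red crank handle and keep it tipped until all four steel balls have come out into the blue tray. Afterwards let the canister back to its upright rest and let go; do not disturb the loose things lying around it.

Things in the scene. Friction and masses are not known exactly. Their poses are not given: they have to be found in the camera images.
- stand: fixed ball dispenser: dark base plate 230 x 150 x 12 mm, a blue tray on it, and two aluminium posts (outer faces 70 mm either side of the centre plane, tops at 151 mm) that carry a swinging clear canister. Origin: on the table below the middle of the shaft. z up; -x to the front, over which the canister empties (about the robot's right, -y); +y to the crank side (about towards the robot).
- shaft_mid (a point): middle of the level shaft between the posts, 135 mm above the table; the shaft's axis is this frame's y (stand's y). The canister, 90 mm across and 90 mm long, is centred here and swings about it.
- tray_in (a point): centre of the floor of the blue open tray, 16 mm above the table, 52.5 mm in front of the shaft. Inside 207 x 104 mm (stand x, y), walls 31 mm high above the floor. It is part of the stand.
- hopper (a joint): canister angle, rad. 0: at rest on its stop, axis leaning 35 degrees from vertical, the dial lid on its upper end facing up and to the front. Positive tips the lid to the front and down: axis level at 0.96, end stop at 1.75 (45 degrees below level). A spring takes it back to 0 in about 1 to 2 s when let go (0.1 N m at rest, 0.5 N m fully tipped), so hold it tipped until the balls are out.
- crank_handle (a point): middle of the free length of the red crank dowel, a round bar 12 mm thick, parallel to the shaft, fixed to the canister to tip it. It runs from 82 to 146 mm to +y of the centre plane, this point at 113 mm; the steel crank arm is at 74 to 82 mm. The bar can turn in a grip, so a tool pointing straight down can carry it along its arc. A finger in its way stops it from swinging back.
- crank_root (a point): centre of the crank, on the shaft's axis, 78 mm to +y. The dowel moves on a circle of radius 90 mm about this axis: at hopper = 0 it is 45 degrees behind vertical (64 mm towards stand +x and 64 mm above the axis), it comes over the top and is 55 degrees in front of vertical at hopper = 1.75.
- dial (a joint): orange dial lid angle, rad; grows counter-clockwise seen from outside. 0: small hole (7 mm) over the outlet; 1.1: medium hole (11 mm); 2.2: the large wedge-shaped cut-out (60 degrees wide) over the outlet: largest opening, the only one the balls pass. Stops at -0.3 and 3.0, no clicks; friction 0.05 N m, stays where left. Starts near the medium hole.
- outlet (a point): the outlet in the fixed white cap under the dial: a wedge-shaped cut-out 66 degrees wide at the canister's front, lower edge; this point is 29 mm from the canister's axis, in the middle of the outlet.
- dial_grip (a point): point on the dial's axis in the black grip bar, 15 mm above the dial's face, 66.5 mm from the shaft along the canister's axis. Frame: z outward along that axis (at hopper = 0: 35 degrees from vertical, to the front), x from the axis towards the large cut-out, y along the bar. Bar 10 mm thick (x), 42 mm long (y), standing 30 mm proud of the face, which has a radius of 46 mm.
- ball0: loose steel ball, 16 mm in diameter, 17 g, lying in the canister at the start (origin fixed in the ball on its surface, and turns with it)
- ball0_center (a point): centre of that ball
- ball1: loose steel ball, 16 mm in diameter, 17 g, lying in the canister at the start (origin fixed in the ball on its surface, and turns with it)
- ball1_center (a point): centre of that ball
- ball2: loose steel ball, 16 mm in diameter, 17 g, lying in the canister at the start (origin fixed in the ball on its surface, and turns with it)
- ball2_center (a point): centre of that ball
- ball3: loose steel ball, 16 mm in diameter, 17 g, lying in the canister at the start (origin fixed in the ball on its surface, and turns with it)
- ball3_center (a point): centre of that ball
- puck_red: loose red plastic workpiece, upright cylinder 40 mm across, 25 mm high, standing beside the dispenser on its crank side, nearer the robot; leave alone
- puck_black: loose black workpiece of the same size, standing beside the dispenser on its far side; leave alone
- puck_silver: loose aluminium workpiece of the same size, out to the robot's left; leave alone
- screwdriver: loose screwdriver with a yellow handle, lying behind the dispenser (to the robot's left of it); leave alone
- wrench: loose steel wrench lying to the robot's right; leave alone
- sensor: loose grey sensor block, 30 x 50 x 30 mm with a brass snout, to the robot's left; leave alone

How it is judged:
On the way, in this order (a step that is already met when the one before it is completed fails the run):
1. the dial stands at its largest opening (within 0.3 rad) with the canister at rest (value of joint dial between 1.9 and 2.5 rad and value of joint hopper below 0.15 rad), for 0.2 s.
2. all four balls are in the tray (x of ball0_center in the frame of tray_in between -0.104 and 0.104 m and y of ball0_center in the frame of tray_in between -0.053 and 0.053 m and z of ball0_center in the frame of tray_in between 0 and 0.04 m and x of ball1_center in the frame of tray_in between -0.104 and 0.104 m and y of ball1_center in the frame of tray_in between -0.053 and 0.053 m and z of ball1_center in the frame of tray_in between 0 and 0.04 m and x of ball2_center in the frame of tray_in between -0.104 and 0.104 m and y of ball2_center in the frame of tray_in between -0.053 and 0.053 m and z of ball2_center in the frame of tray_in between 0 and 0.04 m and x of ball3_center in the frame of tray_in between -0.104 and 0.104 m and y of ball3_center in the frame of tray_in between -0.053 and 0.053 m and z of ball3_center in the frame of tray_in between 0 and 0.04 m), for 0.2 s.
At the end, for the whole second after the job is handed in: All four balls lie still (under 0.05 m/s) in the blue tray (centres within its walls and less than 40 mm above its floor), and the canister is back at its rest (joint under 0.15 rad), let go (all of step 2 and linear speed of each of ball0, ball1, ball2, ball3 below 0.05 m/s and value of joint hopper below 0.15 rad); the robot touches nothing.
It fails at once if a loose workpiece, tool or sensor is moved more than 30 mm (distance of any of puck_red, puck_black, puck_silver, screwdriver, wrench, sensor from where it was at the start of the episode above 0.03 m).
It also fails if it takes over 61 s, if anything falls off the work surface, if the arm or the gripper's body presses on something with over 40 N, if the wrist force passes 120 N, or if a joint passes its speed limit or range.

## Working session

There is one attempt and no reset: what is moved stays moved. The work goes in short steps, Python scripts to look and compute and a tool call to move; the robot and the scene stay as the last step left them, time stands still between calls to the robot, and variables do not carry over. Pictures are saved under pics/ and viewed, and the job is handed in when it is done.

Besides the shell and the picture viewer there is one more tool, called by a JSON object that holds its "op" and its "data", one argument or row to a line. jog_arm: Moves the arm, as the interface text tells. Its arguments: {"type":"object","properties":{"increments":{"type":"array","items":{"type":"array","items":{"type":"array","items":{"type":"number"}}}},"squeeze":{"type":"number"}},"required":["increments"]}

```bash
ls; mkdir -p pics; python3 - <<'E'
from rig import *
import cv2,numpy as np
o=get_obs();print(o)
for n in ["scene","side","wrist"]:
    ci=camera_info(n);im=camera(n);cv2.imwrite(f"pics/{n}0.png",im[:,:,::-1])
    print(n,ci)
E
```

```text
pics
{'time': 0.0, 'q': array([-1.78503280e-01,  5.28445675e-01,  1.43387966e+00,  6.78065295e-07,
        1.18138984e+00, -1.78515871e-01]), 'joint_velocities': array([-6.39193066e-05, -1.80493789e-04, -1.95799608e-03, -1.70173772e-04,
       -2.13014677e-05, -1.06318125e-03]), 'joint_torque': array([-5.45745443e-04, -4.40045428e+01, -1.76593530e+01,  6.32597599e-02,
        5.83207863e-02, -1.53719384e-04]), 'position': array([6.24281699e-01, 1.57206899e-04, 2.21591422e-01]), 'tool_rot': array([-0.5004306 ,  0.50061318, -0.49938009,  0.49957501]), 'ft_force': array([-0.64423237,  0.28698317,  0.55631628]), 'moment': array([-0.01590471, -0.00716668,  0.02869248]), 'grip_width': 0.08695998767700439}
scene {'K': array([[456.69489725,   0.        , 259.91395897],
       [  0.        , 456.69489725, 193.70619344],
       [  0.        ,   0.        ,   1.        ]]), 'R': array([[ 0.88386789,  0.46763869,  0.00957158],
       [ 0.29272101, -0.53706941, -0.79112   ],
       [-0.36481772,  0.70204737, -0.61158608]]), 't': array([-0.51390644, -0.06737952,  1.69568938])}
side {'K': array([[458.03223388,   0.        , 260.92299124],
       [  0.        , 458.03223388, 188.90979352],
       [  0.        ,   0.        ,   1.        ]]), 'R': array([[-0.70933774, -0.70486779, -0.0011718 ],
       [-0.40666313,  0.41059873, -0.81610893],
       [ 0.57573003, -0.57842033, -0.57789692]]), 't': array([0.41835034, 0.36611559, 1.08324188])}
wrist {'K': array([[304.46053419,   0.        , 255.42963496],
       [  0.        , 304.46053419, 188.31858238],
       [  0.        ,   0.        ,   1.        ]]), 'R': array([[ 9.99997731e-01, -2.25804460e-05, -2.13019870e-03],
       [ 6.08579435e-04, -9.55244594e-01,  2.95816490e-01],
       [-2.04154046e-03, -2.95817115e-01, -9.55242412e-01]]), 't': array([-0.62382819, -0.03471622,  0.39239277])}
```

View pics/scene0.png

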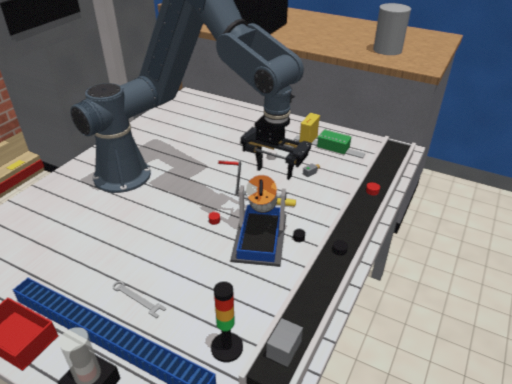

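View pics/side0.png

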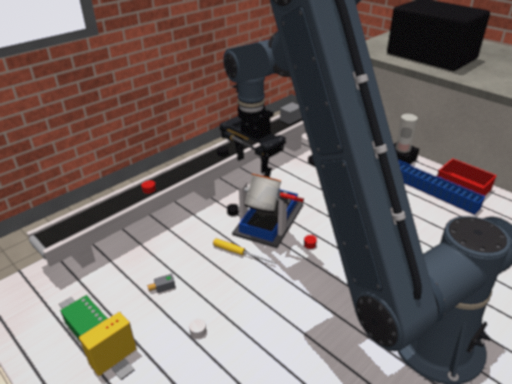

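View pics/wrist0.png

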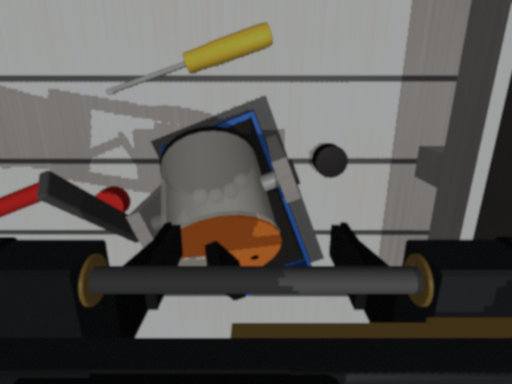

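{"op": "jog_arm", "data": {
  "increments": [
    [[0,0,0,0,-0.02,0.05,-1],[0,0,0,0,-0.06,0.08,-1],[0,0,0,0,-0.1,0.1,-1],[0,0,0,0,-0.13,0.1,-1],[0,0,0,0,-0.13,0.1,-1],[0,0,0,0,-0.13,0.1,-1]]
  ]
}}

```text
time: 0.75
position: [0.6239, -0.1301, 0.3211]
tool_rot: [-0.5, 0.502, -0.499, 0.499]
ft_force: [-0.2, 0.4, 0.7]
grip_width: 0.087
```

```bash
cat > h.py <<'E'
from rig import *
import cv2,numpy as np,pickle,json
from scipy.spatial.transform import Rotation as Ro
def snap(n,tag,scale=1,crop=None):
    ci=camera_info(n);im=camera(n)[:,:,::-1].copy()
    pickle.dump((ci,im),open(f"pics/{tag}.pkl","wb"))
    v=im if crop is None else im[crop[1]:crop[3],crop[0]:crop[2]]
    cv2.imwrite(f"pics/{tag}.png",cv2.resize(v,None,fx=scale,fy=scale,interpolation=cv2.INTER_CUBIC))
    return ci,im
def proj(ci,X):
    X=np.atleast_2d(X);c=X@ci["R"].T+ci["t"];u=c@ci["K"].T;return u[:,:2]/u[:,2:]
def ray(ci,uv):
    d=ci["R"].T@np.linalg.inv(ci["K"])@np.array([uv[0],uv[1],1.]);return -ci["R"].T@ci["t"],d/np.linalg.norm(d)
def onz(ci,uv,z):
    c,d=ray(ci,uv);return c+d*(z-c[2])/d[2]
def tri(obs):
    A=np.zeros((3,3));b=np.zeros(3)
    for ci,uv in obs:
        c,d=ray(ci,uv);P=np.eye(3)-np.outer(d,d);A+=P;b+=P@c
    return np.linalg.solve(A,b)
E
python3 - <<'E'
from h import *
snap("wrist","w1",1.5);snap("scene","s1",6,(200,140,330,270));snap("side","d1",5,(190,150,340,260))
E
```

```text
(no output)
```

View pics/w1.png

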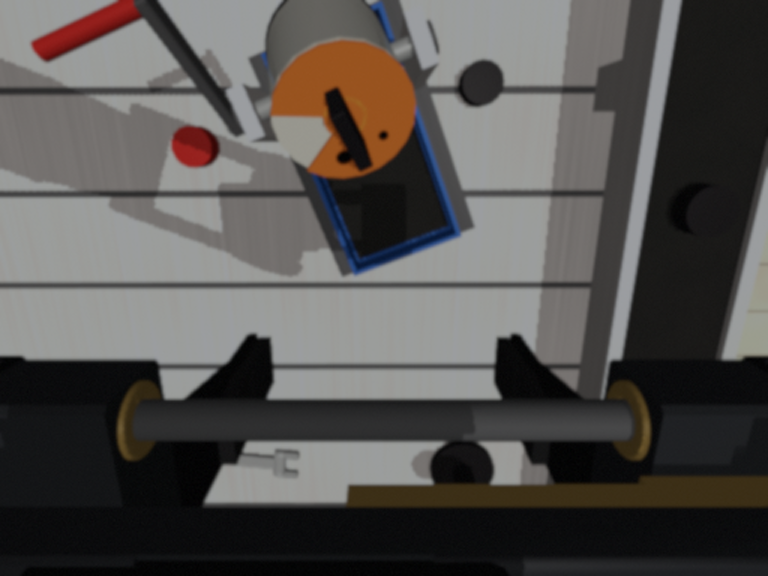

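View pics/s1.png

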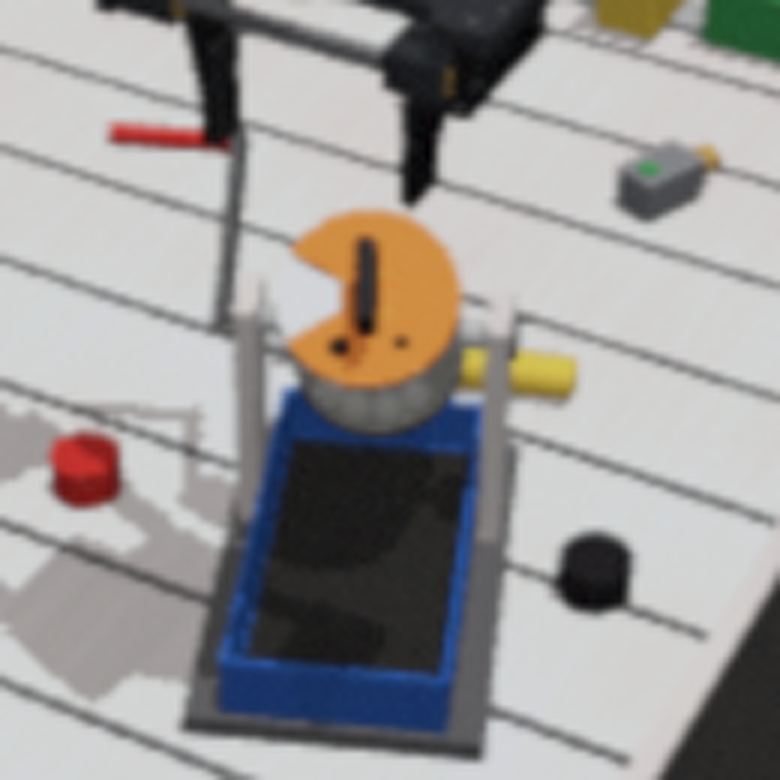

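View pics/d1.png

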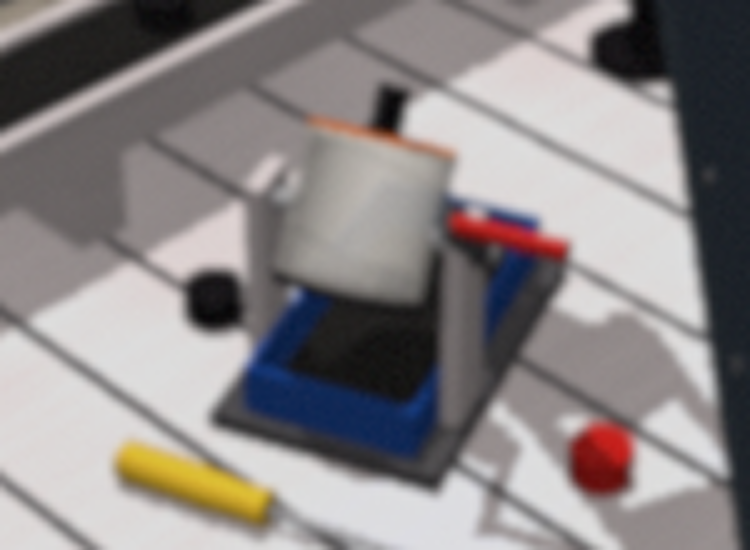

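```bash
python3 - <<'E'
from h import *
ci,im=pickle.load(open("pics/w1.pkl","rb"))
cv2.imwrite("pics/w1z.png",cv2.resize(im[0:200,10:330],None,fx=2.5,fy=2.5,interpolation=cv2.INTER_CUBIC))
for n in ["w1","s1","d1"]:
    ci,im=pickle.load(open(f"pics/{n}.pkl","rb"));h=cv2.cvtColor(im,cv2.COLOR_BGR2HSV)
    for nm,lo,hi in [("red",(0,150,60),(4,255,255)),("red2",(175,150,60),(180,255,255)),("orange",(8,150,80),(17,255,255)),("blue",(105,130,40),(125,255,255))]:
        m=cv2.inRange(h,lo,hi);cs,_=cv2.findContours(m,cv2.RETR_EXTERNAL,cv2.CHAIN_APPROX_NONE)
        for c in cs:
            a=cv2.contourArea(c)
            if a>25:
                r=cv2.minAreaRect(c);print(n,nm,a,np.round(r[0],1),np.round(r[1],1),round(r[2]),[list(np.round(p,1)) for p in cv2.boxPoints(r)] )
E
```

```text
w1 red 540.5 [129.   97.5] [25. 28.] 90 [[np.float32(115.0), np.float32(85.0)], [np.float32(143.0), np.float32(85.0)], [np.float32(143.0), np.float32(110.0)], [np.float32(115.0), np.float32(110.0)]]
w1 red 1001.5 [57.  19.4] [15.7 73. ] 64 [[np.float32(20.7), np.float32(28.4)], [np.float32(86.4), np.float32(-3.6)], [np.float32(93.2), np.float32(10.5)], [np.float32(27.6), np.float32(42.5)]]
w1 orange 5773.0 [231.5  71. ] [91.2 89.7] 58 [[np.float32(169.3), np.float32(56.4)], [np.float32(245.1), np.float32(8.5)], [np.float32(293.8), np.float32(85.6)], [np.float32(218.0), np.float32(133.5)]]
w1 blue 1415.0 [256.5 129.1] [86.3 81.5] 68 [[np.float32(202.7), np.float32(104.1)], [np.float32(278.3), np.float32(73.9)], [np.float32(310.4), np.float32(154.0)], [np.float32(234.7), np.float32(184.3)]]
w1 blue 97.0 [254.8  14.8] [26.6  6.6] 72 [[np.float32(247.4), np.float32(3.2)], [np.float32(253.7), np.float32(1.1)], [np.float32(262.1), np.float32(26.3)], [np.float32(255.8), np.float32(28.4)]]
s1 red 2571.0 [ 19.3 335.5] [64.9 55.7] 30 [[np.float32(-22.6), np.float32(343.6)], [np.float32(5.0), n
[... 2427 characters left out ...]
154.8)], [np.float32(495.8), np.float32(175.1)], [np.float32(487.9), np.float32(194.8)]]
d1 blue 450.5 [259.2 226.1] [37.1 25.9] 27 [[np.float32(236.8), np.float32(229.4)], [np.float32(248.4), np.float32(206.2)], [np.float32(281.6), np.float32(222.8)], [np.float32(270.0), np.float32(246.0)]]
d1 blue 48.5 [289.9 207.6] [ 5.2 14.8] 30 [[np.float32(284.0), np.float32(212.7)], [np.float32(291.3), np.float32(199.9)], [np.float32(295.9), np.float32(202.5)], [np.float32(288.5), np.float32(215.3)]]
d1 blue 1472.0 [438.4 186.7] [91.8 19.3] 24 [[np.float32(392.5), np.float32(176.8)], [np.float32(400.4), np.float32(159.2)], [np.float32(484.2), np.float32(196.5)], [np.float32(476.4), np.float32(214.2)]]
```

View pics/w1z.png

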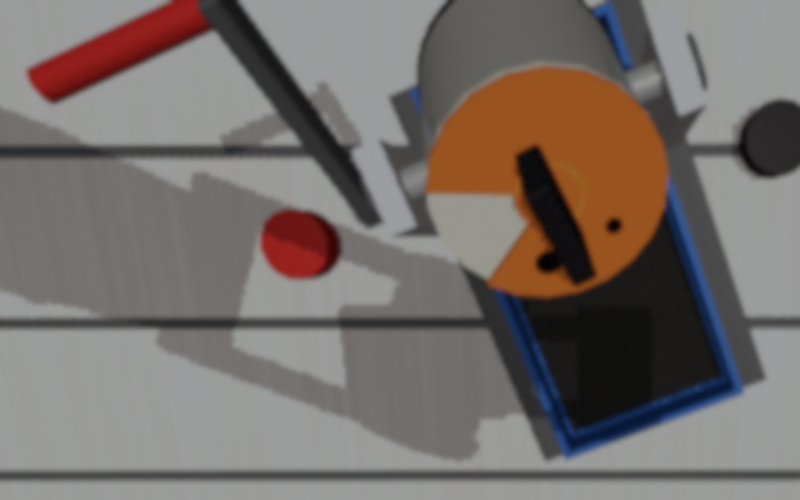

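```bash
cat > fit.py <<'E'
from h import *
from scipy.optimize import least_squares
L=lambda n:pickle.load(open(f"pics/{n}.pkl","rb"))[0]
w,s,d=L("w1"),L("s1"),L("d1")
S=lambda x,y:(200+x/6,140+y/6); W=lambda x,y:(10+x/2.5,y/2.5); D=lambda x,y:(190+x/5,150+y/5)
xf=-52.5-115
P=[(w,W(40,86),(64,146,199)),(w,W(547,460),(xf,75,12)),(w,W(765,379),(xf,-75,12)),
(s,S(186,727),(xf,75,6)),(s,S(482,752),(xf,-75,6)),(s,S(110,132),(64,146,199)),(d,D(567,247),(64,146,199)),(d,D(212,414),(62.5,-75,12)),(d,D(437,484),(62.5,75,8))]
def f(p,full=False):
    R=Ro.from_euler('z',p[2]).as_matrix()
    r=np.array([proj(c,R@(np.array(X)/1e3)+[p[0],p[1],0])[0]-uv for c,uv,X in P])
    return r if full else r.ravel()
r=least_squares(f,[0.6,0.0,1.2],loss='soft_l1')
print(r.x,np.degrees(r.x[2]));print(f(r.x,True).round(1))
p=r.x;R=Ro.from_euler('z',p[2]).as_matrix()
def T(X): return R@(np.array(X)/1e3)+[p[0],p[1],0]
a=np.radians(35);ax=np.array([-np.sin(a),0,np.cos(a)])
fc=np.array([0,0,135])+51.5*ax
print("face",T(fc),"grip",T(fc+15*ax),"handle",T((64,113,199)))
# cutout angle: cast rays onto dial face plane
def onface(ci,uv,h=0):
    c,dd=ray(ci,uv);n=R@ax;q=T(fc+h*ax);X=c+dd*((q-c)@n)/(dd@n)
    X=R.T@(X-T(fc))*1e3; u=np.cross([0,1,0],ax) # u=y x axis
    # basis: e1 outlet dir (front-lower), e2 = ax x e1
    e1=np.array([-np.cos(a),0,-np.sin(a)]);e2=np.cross(ax,e1)
    return X@e1,X@e2
if __name__=="__main__":
  for nm,ci,uv,h in [("cutA",w,W(427,193),0),("cutB",w,W(490,290),0),("cutA in",w,W(512,195),0),("cutB in",w,W(530,222),0),("med",w,W(548,262),0),("small",w,W(614,225),0),("barend1",w,W(530,152),30),("barend2",w,W(585,275),30),("R",w,W(668,170),0),("top",w,W(550,66),0),("bot",w,W(550,298),0)]:
    x,y=onface(ci,uv,h);print(nm,round(x,1),round(y,1),"r",round(np.hypot(x,y),1),"ang",round(np.degrees(np.arctan2(y,x)),1))
E
python3 fit.py
```

```text
[ 0.58827907 -0.00437773  1.94677905] 111.54222347893861
[[-0.4 -0.2]
 [ 0.2  1.3]
 [ 1.4 -0.2]
 [-1.2 -0.2]
 [ 0.1  0. ]
 [-1.  -0.5]
 [ 0.   0.8]
 [-0.9 -0.7]
 [-0.1 -0.6]]
face [ 0.59912547 -0.03185352  0.17718633] grip [ 0.60228461 -0.03985618  0.18947361] handle [0.45967248 0.01365959 0.199     ]
cutA -19.0 -40.8 r 45.0 ang -114.9
cutB 29.9 -38.6 r 48.8 ang -52.3
cutA in -5.1 -13.1 r 14.0 ang -111.4
cutB in 8.2 -11.3 r 14.0 ang -54.2
med 28.1 -11.8 r 30.5 ang -22.7
small 24.0 18.6 r 30.3 ang 37.8
barend1 -33.4 1.7 r 33.4 ang 177.1
barend2 18.7 2.0 r 18.8 ang 6.0
R 10.7 45.2 r 46.4 ang 76.7
top -42.2 17.3 r 45.6 ang 157.7
bot 45.1 -17.7 r 48.5 ang -21.4
```

```bash
cat > go.py <<'E'
from fit import *
axw=R@ax; e1=R@np.array([-np.cos(a),0,-np.sin(a)]); e2=np.cross(axw,e1)
def tgt(ang): # jaw along direction at ang deg from outlet
    z=np.cos(np.radians(ang))*e1+np.sin(np.radians(ang))*e2; y=-axw
    return np.column_stack([np.cross(y,z),y,z])
E
python3 - <<'E'
from go import *
o=get_obs();M=Ro.from_quat(o["tool_rot"]);print(M.as_matrix().round(3))
for A in (-85.5,94.5):
    rv=(Ro.from_matrix(tgt(A))*M.inv()).as_rotvec(degrees=True);print(A,rv.round(2),np.linalg.norm(rv))
print("axw",axw,"shift standoff",T(fc+95*ax)-o["position"],"face+5",T(fc+5*ax))
E
```

```text
[ 0.58827907 -0.00437773  1.94677905] 111.54222347893861
[[-0.4 -0.2]
 [ 0.2  1.3]
 [ 1.4 -0.2]
 [-1.2 -0.2]
 [ 0.1  0. ]
 [-1.  -0.5]
 [ 0.   0.8]
 [-0.9 -0.7]
 [-0.1 -0.6]]
face [ 0.59912547 -0.03185352  0.17718633] grip [ 0.60228461 -0.03985618  0.18947361] handle [0.45967248 0.01365959 0.199     ]
[[ 0.001 -0.003  1.   ]
 [-1.     0.001  0.001]
 [-0.001 -1.    -0.003]]
-85.5 [  -7.38   47.31 -147.64] 155.20685966565335
94.5 [34.86  5.06 25.09] 43.24414236024659
axw [ 0.21060969 -0.53351053  0.81915204] shift standoff [-0.00491356  0.04585796 -0.06602427] face+5 [ 0.60017852 -0.03452107  0.18128209]
```

{"op": "jog_arm", "data": {
  "increments": [
    [[6,0.9,4.3,0,0,0,-1],[12,1.8,8.6,0,0,0,-0.5],[18,2.6,12.9,0,0.01,-0.01,0],[24,3.5,17.2,0,0.02,-0.02,0],[30,4.4,21.5,-0.003,0.03,-0.04,0],[34.9,5.1,25.1,-0.005,0.046,-0.06,0],[34.9,5.1,25.1,-0.005,0.046,-0.066,0],[34.9,5.1,25.1,-0.005,0.046,-0.066,0]]
  ]
}}

```text
time: 1.7
position: [0.6186, -0.0813, 0.2535]
tool_rot: [-0.446, 0.529, -0.185, 0.698]
ft_force: [0.2, -0.5, 0.2]
grip_width: 0.0454
```

```bash
python3 - <<'E'
from go import *
o=get_obs();M=Ro.from_quat(o["tool_rot"]);print(o["q"].round(2))
print((Ro.from_matrix(tgt(94.5))*M.inv()).as_rotvec(degrees=True).round(2), T(fc+95*ax)-o["position"],T(fc+5*ax)-o["position"])
snap("wrist","w2",1.5);snap("scene","s2",6,(200,140,330,270))
E
```

```text
[ 0.58827907 -0.00437773  1.94677905] 111.54222347893861
[[-0.4 -0.2]
 [ 0.2  1.3]
 [ 1.4 -0.2]
 [-1.2 -0.2]
 [ 0.1  0. ]
 [-1.  -0.5]
 [ 0.   0.8]
 [-0.9 -0.7]
 [-0.1 -0.6]]
face [ 0.59912547 -0.03185352  0.17718633] grip [ 0.60228461 -0.03985618  0.18947361] handle [0.45967248 0.01365959 0.199     ]
[-0.5   0.69  1.17  0.38  1.76 -0.97]
[-0.03 -0.24 -0.05] [ 0.00056206 -0.00122759  0.0014756 ] [-0.01839281  0.04678835 -0.07224809]
```

View pics/w2.png

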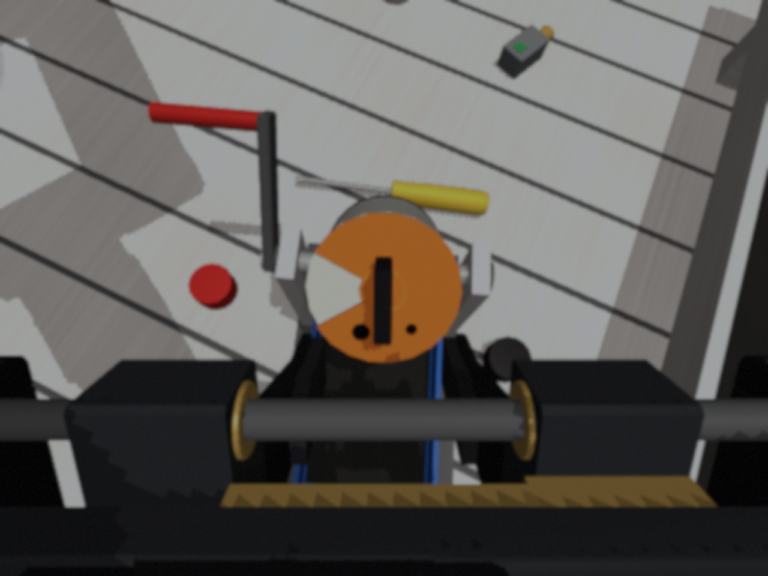

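View pics/s2.png

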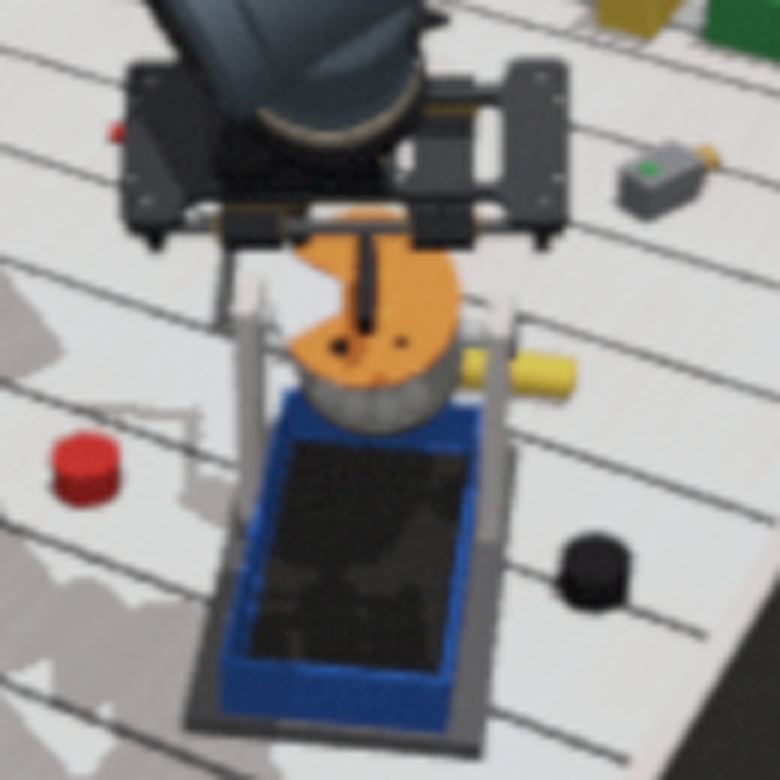

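{"op": "jog_arm", "data": {
  "increments": [
    [[0,-0.2,0,-0.005,0.012,-0.018,0],[0,-0.2,0,-0.01,0.024,-0.036,0],[0,-0.2,0,-0.0145,0.036,-0.055,0],[0,-0.2,0,-0.018,0.0455,-0.07,0],[0,-0.2,0,-0.018,0.0455,-0.07,0],[0,-0.2,0,-0.018,0.0455,-0.07,0]]
  ]
}}

```text
time: 2.4
position: [0.6024, -0.0367, 0.1881]
tool_rot: [-0.446, 0.525, -0.188, 0.7]
ft_force: [-0.6, 0.6, 0.6]
grip_width: 0.0435
```

```bash
python3 - <<'E'
from go import *
o=get_obs();M=Ro.from_quat(o["tool_rot"]);print(o["q"].round(2),o["ft_force"].round(1))
print((Ro.from_matrix(tgt(94.5))*M.inv()).as_rotvec(degrees=True).round(2),T(fc+5*ax)-o["position"])
snap("wrist","w3",1.5)
E
```

```text
[ 0.58827907 -0.00437773  1.94677905] 111.54222347893861
[[-0.4 -0.2]
 [ 0.2  1.3]
 [ 1.4 -0.2]
 [-1.2 -0.2]
 [ 0.1  0. ]
 [-1.  -0.5]
 [ 0.   0.8]
 [-0.9 -0.7]
 [-0.1 -0.6]]
face [ 0.59912547 -0.03185352  0.17718633] grip [ 0.60228461 -0.03985618  0.18947361] handle [0.45967248 0.01365959 0.199     ]
[-0.45  0.72  1.32  0.4   1.57 -1.  ] [-0.6  0.6  0.6]
[ 0.19  0.44 -0.07] [-0.00226905  0.00217198 -0.00685763]
```

View pics/w3.png

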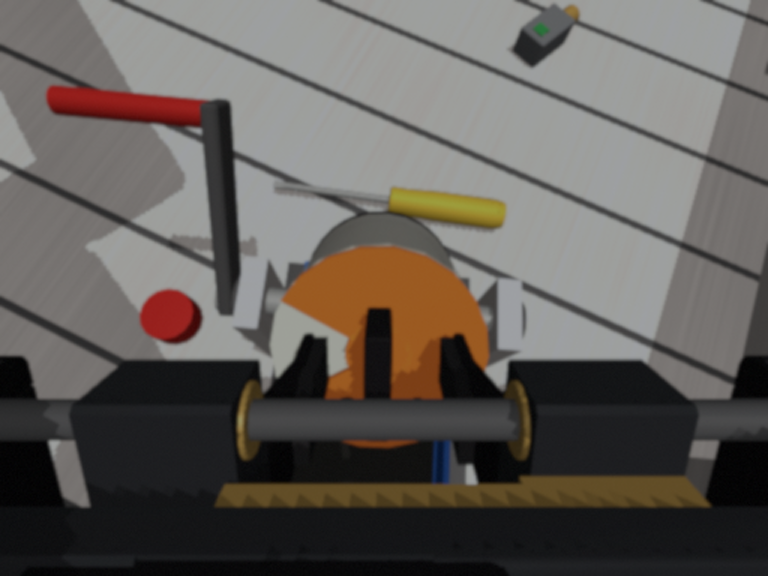

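{"op": "jog_arm", "data": {
  "increments": [
    [[0,0,0,-0.0025,0.002,-0.006,0],[0,0,0,-0.0025,0.002,-0.006,0.4],[0,0,0,-0.0025,0.002,-0.006,1],[0,0,0,-0.0025,0.002,-0.006,1],[0,0,0,-0.0025,0.002,-0.006,1],[0,0,0,-0.0025,0.002,-0.006,1]]
  ],
  "squeeze": 25
}}

```text
time: 3.05
position: [0.6003, -0.0352, 0.1822]
tool_rot: [-0.446, 0.525, -0.189, 0.7]
ft_force: [-0.8, -0.6, -0.3]
grip_width: 0.0112
```

```bash
python3 - <<'E'
from go import *
o=get_obs();M=Ro.from_quat(o["tool_rot"]);print(o["q"].round(2),o["ft_force"].round(1))
print((Ro.from_matrix(tgt(94.5))*M.inv()).as_rotvec(degrees=True).round(2),T(fc+5*ax)-o["position"])
for k in (10,20,30,40,50,60,68.5,77,86): print(k,(axw*k).round(2))
E
```

```text
[ 0.58827907 -0.00437773  1.94677905] 111.54222347893861
[[-0.4 -0.2]
 [ 0.2  1.3]
 [ 1.4 -0.2]
 [-1.2 -0.2]
 [ 0.1  0. ]
 [-1.  -0.5]
 [ 0.   0.8]
 [-0.9 -0.7]
 [-0.1 -0.6]]
face [ 0.59912547 -0.03185352  0.17718633] grip [ 0.60228461 -0.03985618  0.18947361] handle [0.45967248 0.01365959 0.199     ]
[-0.45  0.72  1.33  0.4   1.56 -1.01] [-0.8 -0.6 -0.3]
[ 0.2   0.48 -0.04] [-0.00016253  0.0007042  -0.00093874]
10 [ 2.11 -5.34  8.19]
20 [  4.21 -10.67  16.38]
30 [  6.32 -16.01  24.57]
40 [  8.42 -21.34  32.77]
50 [ 10.53 -26.68  40.96]
60 [ 12.64 -32.01  49.15]
68.5 [ 14.43 -36.55  56.11]
77 [ 16.22 -41.08  63.07]
86 [ 18.11 -45.88  70.45]
```

{"op": "jog_arm", "data": {
  "increments": [
    [[1.26,-3.2,4.91,0,0,0,1],[2.53,-6.4,9.83,0,0,0,1],[3.79,-9.6,14.74,0,0,0,1],[5.05,-12.8,19.66,0,0,0,1],[6.32,-16.0,24.57,0,0,0,1],[7.58,-19.2,29.49,0,0,0,1],[8.84,-22.4,34.4,0,0,0,1],[9.48,-24.0,36.86,0,0,0,1]]
  ]
}}

```text
time: 3.85
position: [0.599, -0.0362, 0.1819]
tool_rot: [-0.483, 0.217, -0.002, 0.848]
ft_force: [-3.9, -2.3, 1.2]
grip_width: 0.01
```

```bash
sed -i 's/^print/#print/' fit.py; sed -i 's/;print(f(r/;#print(f(r/' fit.py; cat > st.py <<'E'
from go import *
o=get_obs();M=Ro.from_quat(o["tool_rot"]).as_matrix();print(o["q"].round(2),o["ft_force"].round(1),o["moment"].round(2),o["grip_width"])
z=M[:,2];print("jaw ang",np.degrees(np.arctan2(z@e2,z@e1)),"tilt err",np.degrees(np.arccos(-M[:,1]@axw)),T(fc+5*ax)-o["position"])
E
python3 st.py
```

```text
[-0.45  0.72  1.33  0.4   1.56 -1.8 ] [-3.9 -2.3  1.2] [-0.65  0.26  0.3 ] 0.0099551301201807
jaw ang 139.84667181637937 tilt err 0.26425126794736287 [ 0.00121107  0.00171219 -0.00061916]
```

{"op": "jog_arm", "data": {
  "increments": [
    [[1.26,-3.2,4.91,0,0,0,1],[2.53,-6.4,9.83,0,0,0,1],[3.79,-9.6,14.74,0,0,0,1],[5.05,-12.8,19.66,0,0,0,1],[6.32,-16.0,24.57,0,0,0,1],[7.58,-19.2,29.49,0,0,0,1],[8.42,-21.34,32.77,0,0,0,1],[8.42,-21.34,32.77,0,0,0,1]]
  ]
}}

```text
time: 4.65
position: [0.5988, -0.0371, 0.1814]
tool_rot: [-0.454, -0.086, 0.163, 0.872]
ft_force: [-1.6, -2.1, -2.6]
grip_width: 0.0099
```

```bash
python3 st.py
```

```text
[-0.46  0.72  1.33  0.4   1.56 -2.5 ] [-1.6 -2.1 -2.6] [-0.68 -0.29  0.09] 0.009895891231249112
jaw ang 179.80376752863108 tilt err 0.2024958224521444 [ 1.33964056e-03  2.60579286e-03 -7.02255868e-05]
```

{"op": "jog_arm", "data": {
  "increments": [
    [[0,0,0,0,0,0,0.3],[0,0,0,0,0,0,0.2],[0,0,0,0.001,-0.002,0.003,0.2],[0,0,0,0.006,-0.016,0.024,0.2],[0,0,0,0.014,-0.034,0.052,0.2],[0,0,0,0.021,-0.053,0.082,0.2],[0,0,0,0.025,-0.062,0.11,0.2],[0,0,0,0.025,-0.062,0.13,0.2]]
  ]
}}

```text
time: 5.45
position: [0.6249, -0.1008, 0.3136]
tool_rot: [-0.455, -0.086, 0.162, 0.871]
ft_force: [0.3, 0.9, 0.1]
grip_width: 0.0346
```

```bash
python3 st.py; python3 - <<'E'
from h import *
snap("wrist","w4",1.5);snap("scene","s4",6,(200,140,330,270))
E
```

```text
[-0.52  0.66  1.07  0.39  1.88 -2.43] [0.3 0.9 0.1] [-0.23 -0.15  0.07] 0.03458080541435213
jaw ang 179.78933179861906 tilt err 0.39018820573907437 [-0.02474025  0.06632402 -0.13228532]
```

View pics/w4.png

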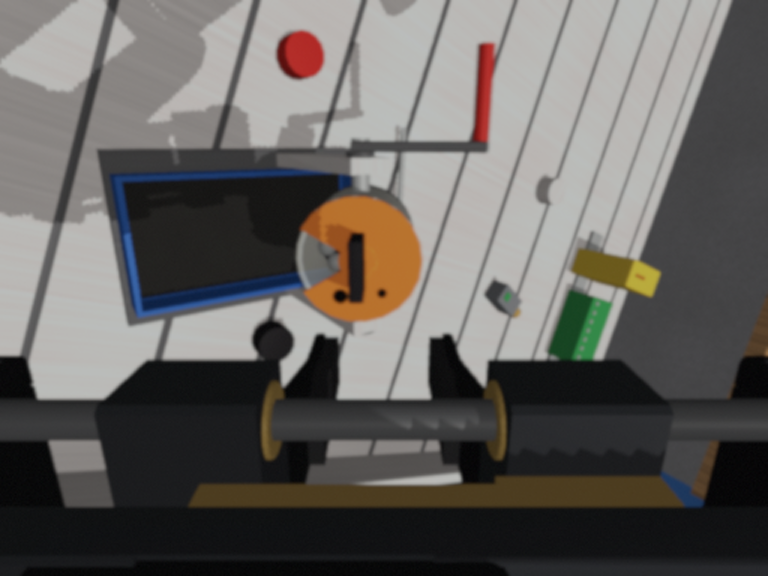

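View pics/s4.png

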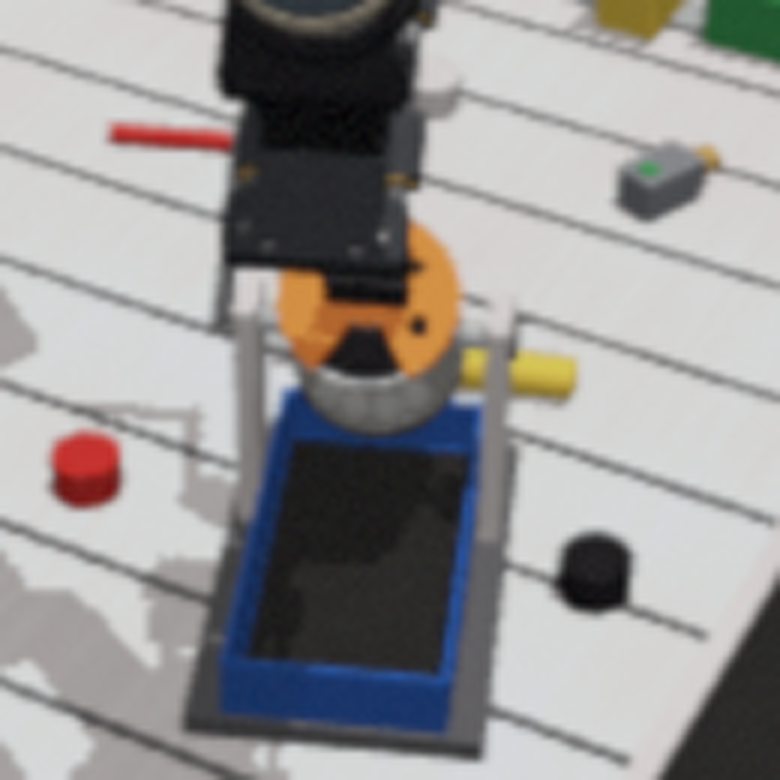

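```bash
cat > cr.py <<'E'
from go import *
sx=R@[1,0,0];sy=R@[0,1,0]
Mt=np.column_stack([np.cross([0,0,-1],sx),[0,0,-1],sx])
def hand(h): # dowel centre at hopper angle
    t=np.radians(45)-h; return T((90*np.sin(t),113,135+90*np.cos(t)))
def rep():
    o=get_obs();M=Ro.from_quat(o["tool_rot"])
    print(o["time"],"q",o["q"].round(2),"f",o["ft_force"].round(1),"w",round(o["grip_width"],4))
    print("rv",(Ro.from_matrix(Mt)*M.inv()).as_rotvec(degrees=True).round(2),"pos",o["position"].round(4))
    return o
E
python3 - <<'E'
from cr import *
ci=L("w4")
for n,u in [("med",(340,296)),("small",(381,293)),("cA",(302,231)),("cB",(303,289))]:
    x,y=onface(ci,(u[0]/1.5,u[1]/1.5));print(n,round(np.hypot(x,y),1),round(np.degrees(np.arctan2(y,x)),1))
o=rep();print("to above", hand(0)-[0,0,.019]-o["position"]);
for h in np.arange(0,1.76,.25): print(h,(hand(h)-hand(0)).round(4))
E
```

```text
med 29.5 63.2
small 29.3 124.6
cA 44.1 -29.6
cB 45.2 27.6
5.55 q [-0.52  0.66  1.07  0.39  1.88 -2.43] f [-0.4  1.   0.8] w 0.0348
rv [-32.45 -12.35   0.18] pos [ 0.6253 -0.0999  0.3148]
to above [-0.16549507  0.11327026 -0.13518512]
0.0 [0. 0. 0.]
0.25 [ 0.0065 -0.0165  0.0138]
0.5 [ 0.0141 -0.0356  0.0227]
0.75 [ 0.0222 -0.0562  0.0263]
1.0 [ 0.0304 -0.077   0.0243]
1.25 [ 0.0382 -0.0967  0.0168]
1.5 [ 0.045  -0.1141  0.0043]
1.75 [ 0.0505 -0.128  -0.0124]
```

{"op": "jog_arm", "data": {
  "increments": [
    [[-6,-2.3,0,-0.01,0.01,0,0.2],[-12,-4.6,0,-0.04,0.03,0,0],[-18,-6.9,0.1,-0.07,0.05,0,0],[-24,-9.2,0.1,-0.1,0.07,0,0],[-30,-11.5,0.2,-0.135,0.09,-0.02,0],[-32.4,-12.3,0.2,-0.165,0.113,-0.04,0],[-32.4,-12.3,0.2,-0.1655,0.113,-0.055,0],[-32.4,-12.3,0.2,-0.1655,0.113,-0.055,0]]
  ]
}}

```text
time: 6.35
position: [0.4563, 0.0149, 0.2577]
tool_rot: [-0.693, -0.131, 0.135, 0.696]
ft_force: [0.7, 0.1, 1.4]
grip_width: 0.0433
```

```bash
python3 - <<'E'
from cr import *
o=rep();print("togo", hand(0)-[0,0,.019]-o["position"]);snap("wrist","w5",1.5)
E
```

```text
6.35 q [-0.21  0.25  1.79  0.    1.1  -2.16] f [0.7 0.1 1.4] w 0.0433
rv [-0.12 -0.4  -0.15] pos [0.4563 0.0149 0.2577]
togo [ 0.00352734 -0.00161766 -0.07804616]
```

View pics/w5.png

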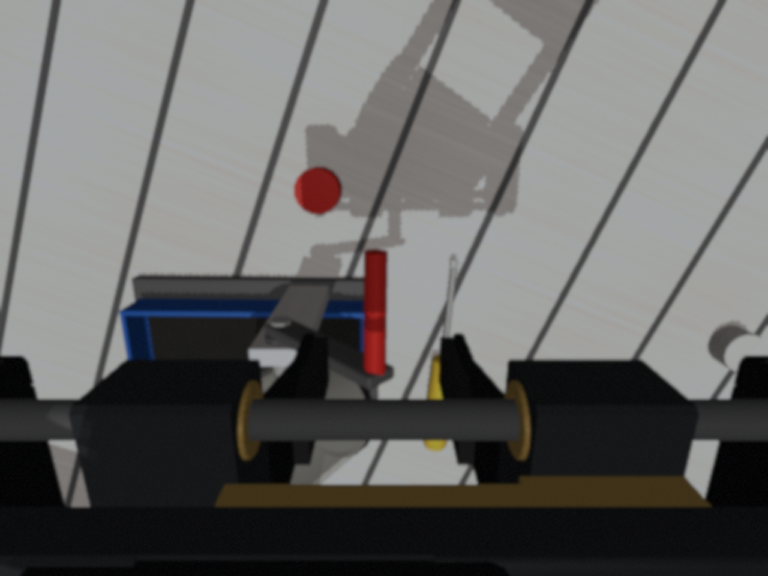

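{"op": "jog_arm", "data": {
  "increments": [
    [[0,-0.3,0,0.002,-0.001,-0.02,0],[0,-0.3,0,0.0035,-0.0015,-0.04,0],[0,-0.3,0,0.0035,-0.0015,-0.06,0],[0,-0.3,0,0.0035,-0.0015,-0.078,0.2],[0,-0.3,0,0.0035,-0.0015,-0.078,0.4],[0,-0.3,0,0.0035,-0.0015,-0.078,0.4]]
  ],
  "squeeze": 10
}}

```text
time: 7.0
position: [0.4635, 0.0115, 0.1812]
tool_rot: [-0.694, -0.133, 0.131, 0.695]
ft_force: [0.9, 0.2, -0.2]
grip_width: 0.0294
```

```bash
python3 - <<'E'
from cr import *
o=rep();print("togo", hand(0)-[0,0,.019]-o["position"]);snap("wrist","w6",1.5);snap("side","d6",5,(190,150,340,260))
E
```

```text
7.0 q [-0.22  0.38  1.87  0.    0.89 -2.17] f [ 0.9  0.2 -0.2] w 0.0294
rv [-0.07  0.14 -0.02] pos [0.4635 0.0115 0.1812]
togo [-0.00364773  0.00177982 -0.00153434]
```

View pics/w6.png

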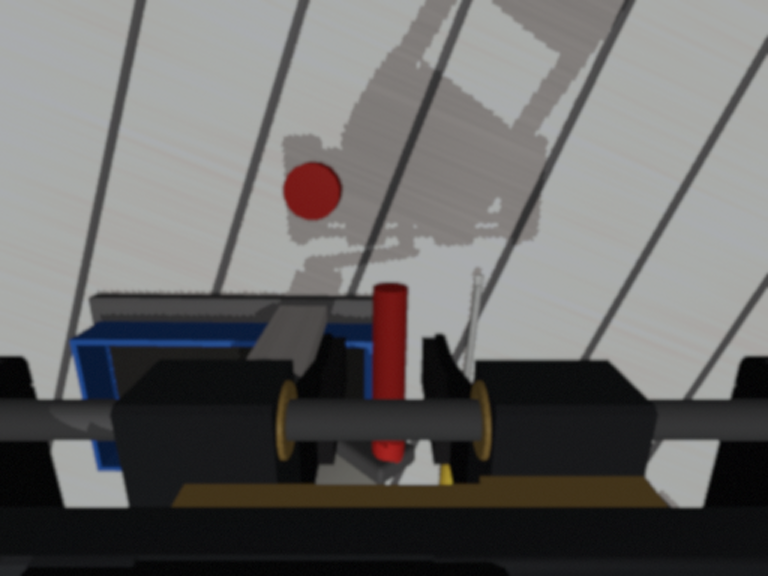

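View pics/d6.png

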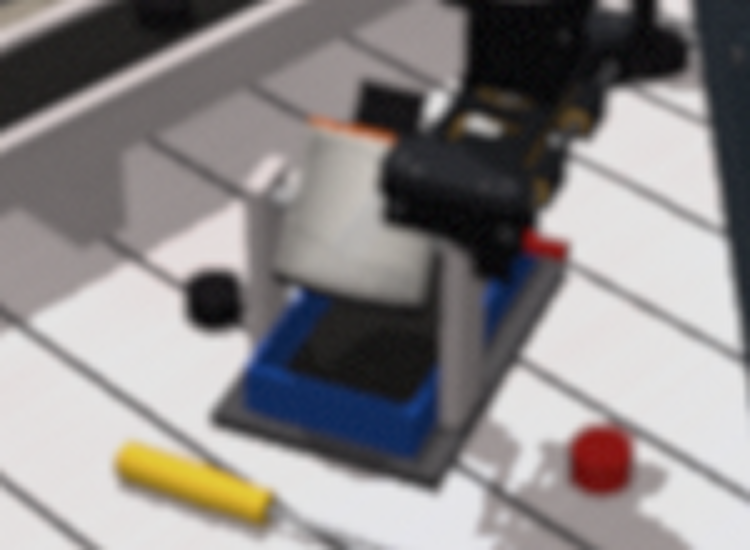

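{"op": "jog_arm", "data": {
  "increments": [
    [[0,0,0,-0.003,0.001,-0.001,0.6],[0,0,0,-0.003,0.001,-0.001,1],[0,0,0,-0.003,0.001,-0.001,1],[0,0,0,-0.003,0.001,-0.001,1],[0,0,0,-0.003,0.001,-0.001,1]]
  ],
  "squeeze": 10
}}

```text
time: 7.6
position: [0.4608, 0.0127, 0.1813]
tool_rot: [0.695, 0.134, -0.131, -0.694]
ft_force: [-0.2, -0.6, 2.8]
grip_width: 0.0113
```

```bash
python3 - <<'E'
from cr import *
o=rep();print("togo", hand(0)-[0,0,.019]-o["position"])
E
```

```text
7.6 q [-0.22  0.37  1.88  0.    0.88 -2.17] f [-0.2 -0.6  2.8] w 0.0113
rv [-0.04  0.28 -0.05] pos [0.4608 0.0127 0.1813]
togo [-0.00095918  0.00062966 -0.00163373]
```

{"op": "jog_arm", "data": {
  "increments": [
    [[0,0,0,0.0031,-0.0079,0.0075,1],[0,0,0,0.0065,-0.0165,0.0138,1],[0,0,0,0.0102,-0.0258,0.0189,1],[0,0,0,0.0141,-0.0356,0.0227,1],[0,0,0,0.0181,-0.0458,0.0252,1],[0,0,0,0.0222,-0.0562,0.0263,1],[0,0,0,0.0263,-0.0666,0.026,1],[0,0,0,0.0304,-0.077,0.0243,1]]
  ]
}}

```text
time: 8.4
position: [0.4897, -0.0637, 0.2063]
tool_rot: [-0.693, -0.133, 0.132, 0.696]
ft_force: [-2.8, 4.2, 4.6]
grip_width: 0.0113
```

```bash
python3 - <<'E'
from cr import *
o=rep();print("from h=1", hand(1)-[0,0,.019]-o["position"])
for h in np.arange(.9,1.76,.1): print(h.round(2),(hand(h)-[0,0,.019]-o["position"]).round(4))
snap("scene","s7",6,(200,140,330,270))
E
```

```text
8.4 q [-0.36  0.37  1.77  0.    0.99 -2.31] f [-2.8  4.2  4.6] w 0.0113
rv [-0.2   0.08 -0.03] pos [ 0.4897 -0.0637  0.2063]
from h=1 [ 4.90415139e-04 -1.52030923e-05 -2.32224557e-03]
0.9 [-0.0028  0.0082 -0.0008]
1.0 [ 0.0005 -0.     -0.0023]
1.1 [ 0.0037 -0.0081 -0.0047]
1.2 [ 0.0068 -0.0159 -0.0079]
1.3 [ 0.0097 -0.0234 -0.0119]
1.4 [ 0.0125 -0.0305 -0.0167]
1.5 [ 0.0151 -0.037  -0.0223]
1.6 [ 0.0175 -0.0431 -0.0285]
1.7 [ 0.0196 -0.0485 -0.0353]
```

View pics/s7.png

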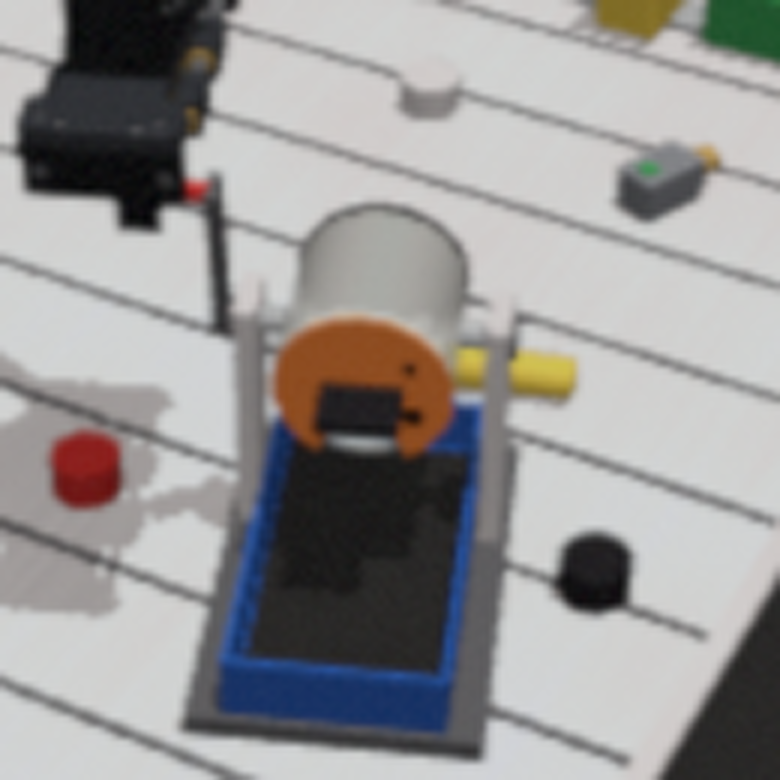

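Canister is level, the crank in the gripper, no balls out yet. Continue to near the end stop.

{"op": "jog_arm", "data": {
  "increments": [
    [[0,0,0,0.0037,-0.0081,-0.0025,1],[0,0,0,0.0068,-0.0159,-0.006,1],[0,0,0,0.0097,-0.0234,-0.01,1],[0,0,0,0.0125,-0.0305,-0.015,1],[0,0,0,0.0151,-0.037,-0.0205,1],[0,0,0,0.0175,-0.0431,-0.0265,1],[0,0,0,0.019,-0.047,-0.032,1],[0,0,0,0.019,-0.047,-0.032,1]]
  ]
}}

```text
time: 9.25
position: [0.5088, -0.113, 0.173]
tool_rot: [-0.694, -0.132, 0.132, 0.695]
ft_force: [-4.4, 1.5, 3.3]
grip_width: 0.0115
```

```bash
python3 - <<'E'
from cr import *
o=rep();print("to h=1.7", hand(1.7)-[0,0,.019]-o["position"])
snap("scene","s8",6,(200,140,330,270))
E
```

```text
9.25 q [-0.43  0.46  1.74  0.    0.94 -2.38] f [-4.4  1.5  3.3] w 0.0115
rv [-0.11 -0.03  0.01] pos [ 0.5088 -0.113   0.173 ]
to h=1.7 [ 0.00060073  0.00080618 -0.0021334 ]
```

View pics/s8.png

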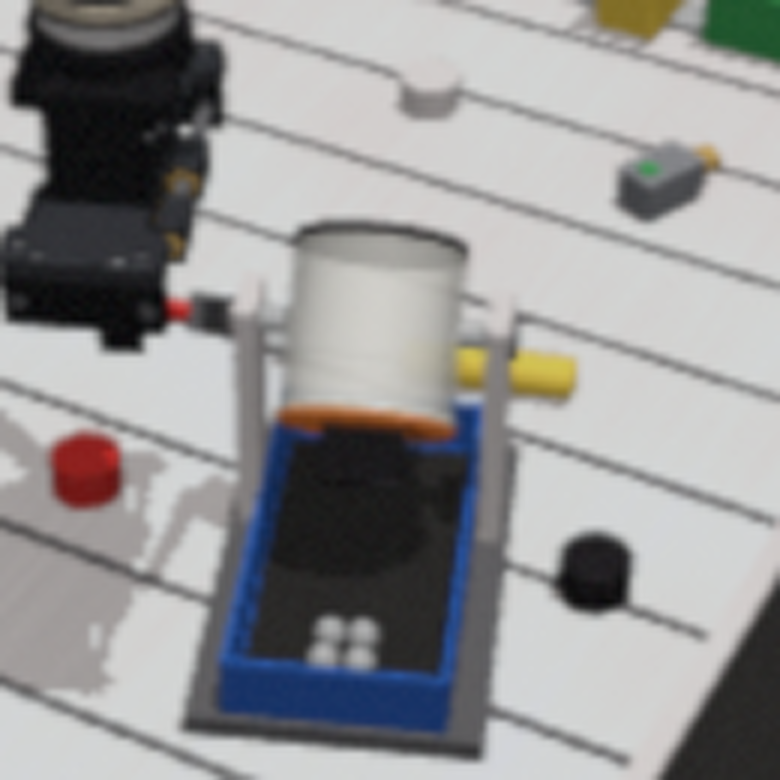

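All four balls lie in the tray near its front wall (about (345,640) in the zoom). I'll hold briefly, then carry the crank back.

{"op": "jog_arm", "data": {
  "increments": [
    [[0,0,0,0,0,0,1],[0,0,0,0,0,0,1],[0,0,0,0,0,0,1],[0,0,0,0,0,0,1]]
  ]
}}

```text
time: 9.7
position: [0.5086, -0.1126, 0.1735]
tool_rot: [-0.694, -0.132, 0.132, 0.695]
ft_force: [-3.5, 3.9, 4.5]
grip_width: 0.0115
```

```bash
python3 - <<'E'
from cr import *
o=rep();b=hand(1.7)
for h in np.arange(1.6,-.01,-.1): print(h.round(2),(hand(h)-b).round(4))
snap("scene","s9",6,(200,140,330,270))
E
```

```text
9.7 q [-0.43  0.46  1.74  0.    0.94 -2.38] f [-3.5  3.9  4.5] w 0.0115
rv [-0.1  -0.02 -0.02] pos [ 0.5086 -0.1126  0.1735]
1.6 [-0.0021  0.0054  0.0068]
1.5 [-0.0045  0.0115  0.0131]
1.4 [-0.0071  0.0181  0.0186]
1.3 [-0.0099  0.0251  0.0234]
1.2 [-0.0129  0.0326  0.0275]
1.1 [-0.016   0.0404  0.0307]
1.0 [-0.0191  0.0485  0.033 ]
0.9 [-0.0224  0.0568  0.0345]
0.8 [-0.0257  0.0651  0.0351]
0.7 [-0.029   0.0735  0.0348]
0.6 [-0.0323  0.0818  0.0335]
0.5 [-0.0355  0.0899  0.0314]
0.4 [-0.0386  0.0978  0.0285]
0.3 [-0.0416  0.1054  0.0247]
0.2 [-0.0444  0.1126  0.0201]
0.1 [-0.0471  0.1193  0.0148]
-0.0 [-0.0496  0.1255  0.0087]
```

View pics/s9.png

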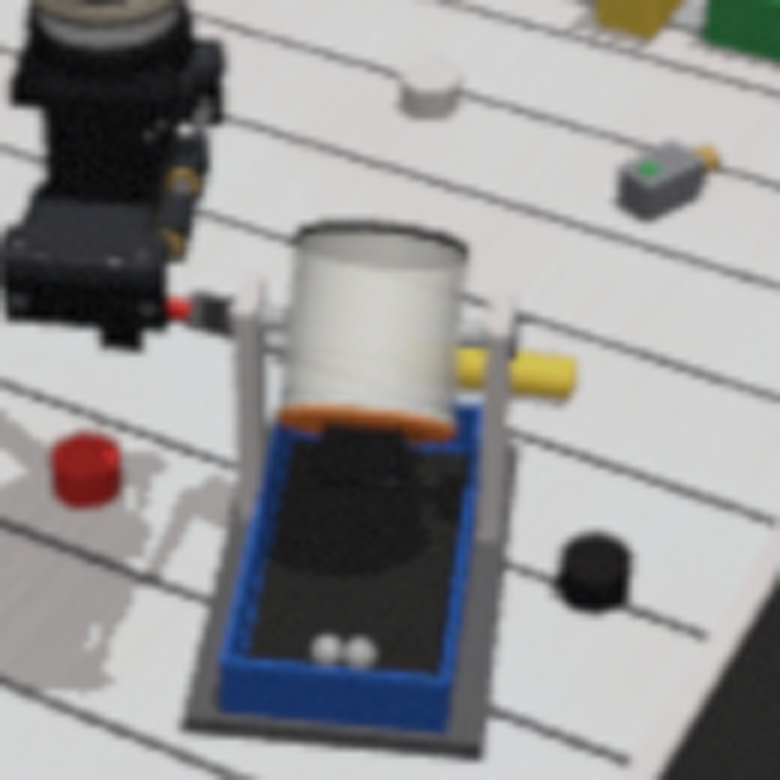

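{"op": "jog_arm", "data": {
  "increments": [
    [[0,0,0,-0.0021,0.0054,0.0068,1],[0,0,0,-0.0045,0.0115,0.0131,1],[0,0,0,-0.0071,0.0181,0.0186,1],[0,0,0,-0.0099,0.0251,0.0234,1],[0,0,0,-0.0129,0.0326,0.0275,1],[0,0,0,-0.016,0.0404,0.0307,1],[0,0,0,-0.0191,0.0485,0.033,1],[0,0,0,-0.0224,0.0568,0.0345,1]]
  ]
}}

```text
time: 10.55
position: [0.4868, -0.056, 0.2085]
tool_rot: [0.695, 0.133, -0.132, -0.694]
ft_force: [0.7, 0.9, -5.3]
grip_width: 0.0116
```

```bash
python3 - <<'E'
from cr import *
o=rep()
for h in np.arange(.9,-.01,-.1): print(h.round(2),(hand(h)-[0,0,.018]-o["position"]).round(4))
E
```

```text
10.55 q [-0.34  0.37  1.78  0.    0.99 -2.29] f [ 0.7  0.9 -5.3] w 0.0116
rv [ 0.01  0.09 -0.04] pos [ 0.4868 -0.056   0.2085]
0.9 [ 0.0002  0.0006 -0.0021]
0.8 [-0.0031  0.0089 -0.0015]
0.7 [-0.0064  0.0173 -0.0019]
0.6 [-0.0097  0.0256 -0.0031]
0.5 [-0.0129  0.0337 -0.0052]
0.4 [-0.016   0.0416 -0.0081]
0.3 [-0.019   0.0492 -0.0119]
0.2 [-0.0219  0.0564 -0.0165]
0.1 [-0.0245  0.0631 -0.0219]
0.0 [-0.027   0.0693 -0.0279]
```

{"op": "jog_arm", "data": {
  "increments": [
    [[0,0,0,-0.0031,0.0085,0,1],[0,0,0,-0.0064,0.017,-0.0005,1],[0,0,0,-0.0097,0.025,-0.0015,1],[0,0,0,-0.0129,0.0335,-0.0035,1],[0,0,0,-0.016,0.0416,-0.0065,1],[0,0,0,-0.019,0.0492,-0.01,1],[0,0,0,-0.0219,0.0564,-0.0145,1],[0,0,0,-0.0245,0.0631,-0.02,1]]
  ]
}}

```text
time: 11.35
position: [0.4631, 0.0076, 0.1885]
tool_rot: [0.695, 0.134, -0.131, -0.694]
ft_force: [2.1, -0.9, 1.1]
grip_width: 0.0119
```

```bash
python3 - <<'E'
from cr import *
o=rep()
print((hand(0)-[0,0,.018]-o["position"]).round(4))
E
```

```text
11.35 q [-0.23  0.36  1.87  0.    0.91 -2.17] f [ 2.1 -0.9  1.1] w 0.0119
rv [ 0.03  0.22 -0.04] pos [0.4631 0.0076 0.1885]
[-0.0033  0.0057 -0.0078]
```

{"op": "jog_arm", "data": {
  "increments": [
    [[0,0,0,-0.002,0.004,-0.004,1],[0,0,0,-0.0025,0.006,-0.006,1],[0,0,0,-0.0025,0.006,-0.006,0.7],[0,0,0,-0.0025,0.006,-0.006,0.3],[0,0,0,-0.0025,0.006,-0.006,0.1],[0,0,0,-0.0025,0.006,-0.006,0]]
  ]
}}

```text
time: 11.95
position: [0.4598, 0.0138, 0.182]
tool_rot: [0.695, 0.133, -0.132, -0.695]
ft_force: [-0.1, -0.7, -0.2]
grip_width: 0.0294
```

{"op": "jog_arm", "data": {
  "increments": [
    [[0,0,0,0,0,0.005,0],[0,0,0,0,0,0.03,0],[0,0,0,0,0,0.06,0],[0,0,0,0,0,0.1,0],[0,0,0,0.04,-0.03,0.14,0],[0,0,0,0.07,-0.06,0.15,0],[0,0,0,0.1,-0.09,0.15,0],[0,0,0,0.1,-0.1,0.15,0]]
  ]
}}

```text
time: 12.75
position: [0.5639, -0.0899, 0.3329]
tool_rot: [0.696, 0.134, -0.129, -0.693]
ft_force: [-1.1, 0.6, -1.2]
grip_width: 0.0434
```

```bash
python3 - <<'E'
from cr import *
rep();snap("wrist","w10",1.5);snap("scene","s10",6,(200,140,330,270));snap("side","d10",5,(190,150,340,260))
E
```

```text
12.75 q [-0.35  0.34  1.43  0.    1.36 -2.3 ] f [-1.1  0.6 -1.2] w 0.0434
rv [0.14 0.41 0.1 ] pos [ 0.5639 -0.0899  0.3329]
```

View pics/w10.png

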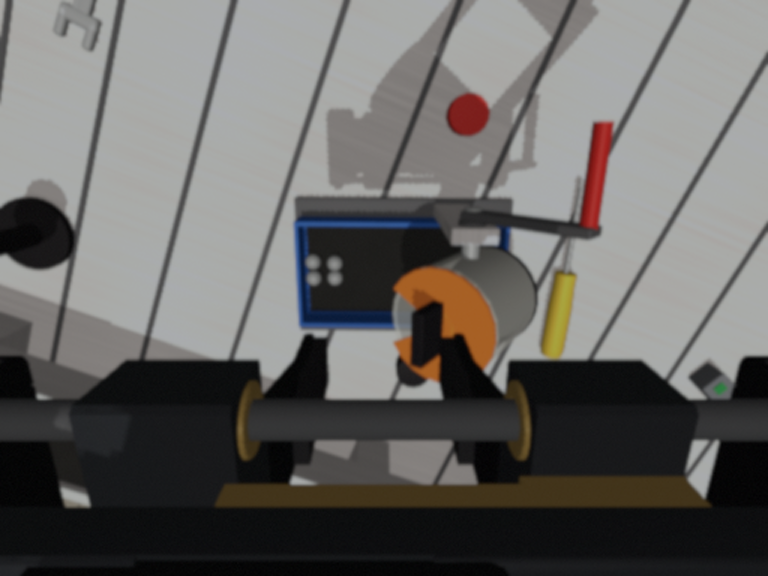

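View pics/s10.png

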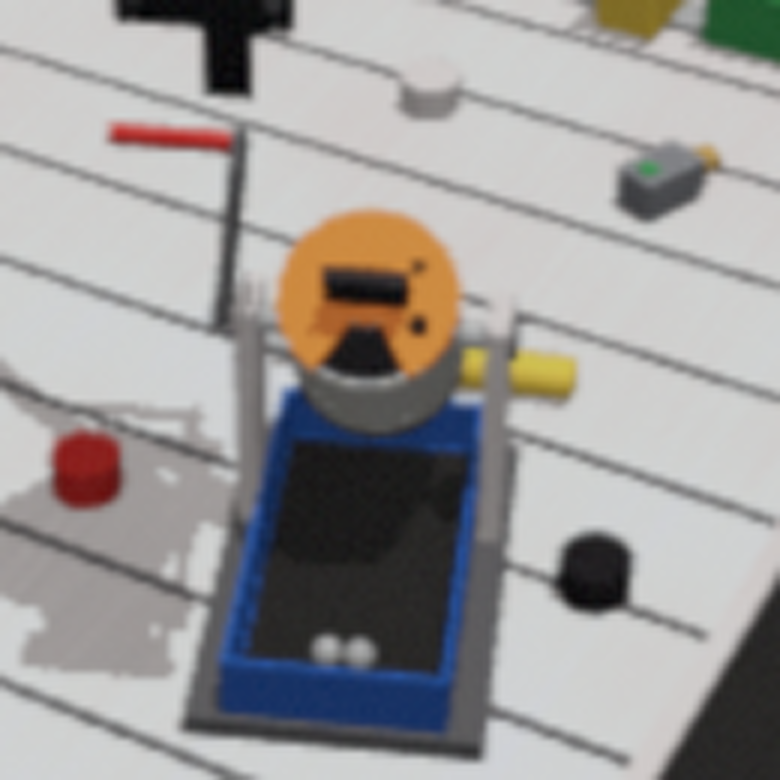

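View pics/d10.png

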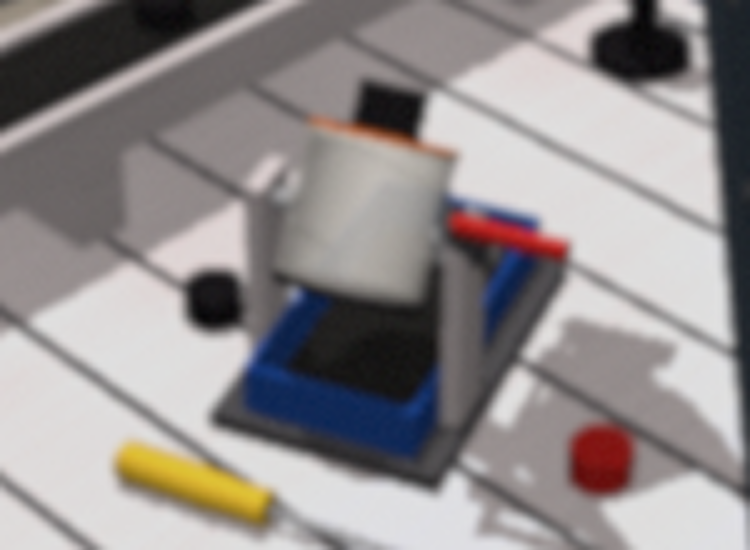

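The wrist view shows four balls in the tray at about (313–335, 262–280). The canister is back at rest, the gripper is clear and the loose things haven't moved.

{"op": "jog_arm", "data": {
  "increments": [
    [[0,0,0,0,0,0,0],[0,0,0,0,0,0,0],[0,0,0,0,0,0,0]]
  ]
}}

```text
time: 13.2
position: [0.5579, -0.0849, 0.3313]
tool_rot: [-0.694, -0.132, 0.133, 0.695]
ft_force: [-0.5, -0.6, 0.3]
grip_width: 0.0433
```

```bash
python3 -c "
from rig import *
print(hand_in())"
```

```text
the job is handed in; nothing more can be done
None
```

I turned the dial lid to its largest opening and tipped the canister with the crank almost to its end stop, about 1.7 rad. All four balls came out into the tray. I then carried the crank back to rest, let go and handed in at about 13 s; no verdict is reported.

- **Dial:** after the turn, the holes and cut-out edges measured within about 2° of where they should be for the largest opening (2.2 rad).
- **Balls:** the last wrist view shows all four in the tray. The last scene view shows only two, most likely because the front wall hides the others.
- **Canister and surroundings:** the canister looked back at rest in the last pictures, with the gripper clear of it. The loose things looked unmoved, judged by eye rather than measured; the wrench and the silver puck were only partly in view.
- **Forces:** every wrist-force reading I took stayed below about 8 N.

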